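# Sort two clamp studs by thread pitch on notched gauges

### The job

Sort the two loose threaded studs by thread pitch: lay each one lengthwise in the notched gauge whose ribs match its thread, so that the ribs sink into the grooves and the stud rests fully home, level and lined up with the gauge. Lower the studs into the gauges rather than dropping them, let go of both, and leave the gouge, spoon and jar where they are.

Things in the scene. Friction and masses are not known exactly. Their poses are not given: they have to be found in the camera images.
- coarse_stud: Coarse-threaded aluminium stud, 188 mm long, 0.3 kg, lying on the bench. Plain round middle 30 mm thick, 50 mm long; either side 3 grooves 33, 55, 77 mm from the centre, 15 mm wide narrowing to 10, 18 mm core, 30 mm over the ridges; a hexagonal head at each end, 40 mm across flats, 8 thick. Origin: its centre on the axis, 20 mm above the bench at the start; x along the stud, same both ways.
- fine_stud: Fine-threaded aluminium stud, 188 mm long, 0.3 kg, lying on the bench. Plain round middle 30 mm thick, 50 mm long; either side 4 grooves 31, 46, 61, 76 mm from the centre, 11 mm wide narrowing to 7, 18 mm core, 30 mm over the ridges; a hexagonal head at each end, 40 mm across flats, 8 thick. Origin: its centre on the axis, 20 mm above the bench at the start; x along the stud, same both ways.
- coarse_gauge: Coarse gauge fixed to the bench: dark wood base 176 x 70 x 12 mm; across it 3 upright steel rib plates either side of the middle, 6 mm thick, 48 wide, 33, 55, 77 mm from the centre, each with an upward 90 degree V notch 43 mm wide, tops 59 mm up. The middle is clear for fingers above the base. Origin: centre of the base's underside; x along the row of ribs, z up.
- fine_gauge: Fine gauge fixed to the bench: dark wood base 176 x 70 x 12 mm; across it 4 upright steel rib plates either side of the middle, 4 mm thick, 48 wide, 31, 46, 61, 76 mm from the centre, each with an upward 90 degree V notch 43 mm wide, tops 59 mm up. The middle is clear for fingers above the base. Origin: centre of the base's underside; x along the row of ribs, z up.
- coarse_seat (a point): Where the centre of the coarse stud lies when fully home in the coarse gauge: on the gauge's centre, 50 mm above the bench. The stud's heads then overhang both ends of the gauge. A stud that does not mesh rides about 8 mm higher.
- fine_seat (a point): Where the centre of the fine stud lies when fully home in the fine gauge: on the gauge's centre, 50 mm above the bench. The stud's heads then overhang both ends of the gauge. A stud that does not mesh rides about 8 mm higher.
- gouge: Bystander: carving gouge with a wooden handle, 200 mm long, lying on the bench; origin under its middle.
- spoon: Bystander: wooden spoon, 200 mm long, lying on the bench; origin under its middle.
- wax_jar: Bystander: amber wax jar, 64 mm wide and 75 mm high; origin at the centre of its underside.
There are look-alikes about, which are no part of the job. What is shaped like the fine_stud but blue is not meant.

How it is judged (in metres and radians):
At the end, for the whole second after the job is handed in: Each stud lies at rest in the gauge of its own pitch: its centre within 5 mm of the gauge's centre along and across the gauge, its axis 50 mm above the bench within 3.5 mm (not riding on the ribs), and in line with the gauge within 0.06 rad, either way round (x of coarse_stud in the frame of coarse_gauge between -0.005 and 0.005 m and y of coarse_stud in the frame of coarse_gauge between -0.005 and 0.005 m and z of coarse_stud in the frame of coarse_gauge between 0.0465 and 0.0535 m and angle between the x axis of coarse_stud and the x axis of coarse_gauge, either way round below 0.06 rad and linear speed of each of coarse_stud, fine_stud below 0.02 m/s and angular speed of each of coarse_stud, fine_stud below 0.2 rad/s and x of fine_stud in the frame of fine_gauge between -0.005 and 0.005 m and y of fine_stud in the frame of fine_gauge between -0.005 and 0.005 m and z of fine_stud in the frame of fine_gauge between 0.0465 and 0.0535 m and angle between the x axis of fine_stud and the x axis of fine_gauge, either way round below 0.06 rad); the robot touches nothing.
It fails at once if a stud is dropped or slammed into a gauge: faster than 0.6 m/s within 75 mm of a gauge's origin (a fall of about 20 mm) ((distance between coarse_stud and coarse_gauge below 0.075 m and linear speed of coarse_stud above 0.6 m/s) or (distance between coarse_stud and fine_gauge below 0.075 m and linear speed of coarse_stud above 0.6 m/s) or (distance between fine_stud and fine_gauge below 0.075 m and linear speed of fine_stud above 0.6 m/s) or (distance between fine_stud and coarse_gauge below 0.075 m and linear speed of fine_stud above 0.6 m/s)).
It fails at once if the gouge, spoon or jar is moved by more than 30 mm (distance of any of gouge, spoon, wax_jar from where it was at the start of the episode above 0.03 m).
It also fails if it takes over 53 s, if anything falls off the work surface, if the arm or the gripper's body presses on something with over 40 N, if the wrist force passes 120 N, or if a joint passes its speed limit or range.

### The arm

A 6-joint arm with a two-finger parallel gripper is mounted at the origin on the work surface. World frame = base frame: x ahead of the robot, y to its left, z up, the work surface at z = 0. Lengths are in mm, angles in rad, forces in N, time in s.
With the tool pointing down it reaches from about 275 to 975 mm from the base axis. Payload 8.4 kg.
Tool frame: the origin (TCP) lies midway between the tips of the shut fingers; the grasp point (between the pads) lies 19 mm behind it (env.hold_point_z is the distance from the TCP to the grasp point, in mm); z points along the fingers, y is the direction in which the jaws open and shut (so a half turn about z gives the same grasp; the last joint's range is limited). The gripper opens to 92 mm and grips with 3 to 60 N. Pads are 20 mm wide; open, the fingers measure 128 mm over their backs; the gripper's body (75 mm by 189 mm) begins 69 mm behind the grasp point.
Start: joints at [1.1, 0.353, 1.633, -0, 1.155, -0.002], TCP at [282.384, 557.572, 214.583] pointing down, gripper open.
Joint ranges: [-2.63, 2.63], [-0.92, 2.1], [0.06, 2.66], [-1.3, 4.44], [0, 2.69], [-3.02, 3.02]. Speed limits (rad/s): [2.22, 2.22, 2.79, 3.14, 3.14, 3.14].

### API

Orientations are given as a unit quaternion [w, x, y, z].
In Python, from station import env gives the robot as it stands.
- The arm moves only by the shell command python3 -m crank 'ROWS' [FORCE]. ROWS is JSON, one flat list of numbers, 5 for each row, row after row: the shift along the tool's x, y, z in m, then the turn about the tool's z in rad, then the closure, from 0 (fully open) to 1 (shut). In form: [tx, ty, tz, roll, jaw, tx, ty, tz, roll, jaw, ...]. A call has 1 to 8 rows; each row shifts and turns the pose as measured when the row begins, along the tool's axes as they then stand; what a row does not reach is not made up. A row lasts 1/10 s, in which the tool goes at most 50 mm and 8.59 degrees, less where a joint would pass 70% of its speed; a pose out of reach is approached as far as the arm can. A call is refused whole if a number of a shift passes 0.05 or a number of a turn 0.15, either way. A call with a gripper value outside its range is refused whole. The fingers move at their own pace and stop on an object; FORCE is the grip in N (left out, the last holds). Time passes only in rows, so rows that do not move let the fingers close. It gives the time, the measured TCP pose, the force and the opening at its end, in the units of the state.
- env.get_state(): the state, without advancing time (a new reading comes with each control period).
- env.camera(name): name is "side" or "top"; returns a dict with "image" (420x560x3 uint8, red, green, blue), "camera_matrix" (3x3 intrinsics, pixels), "k1" (the pictures are not rectified: a ray, as slopes to the right and down, at radius r is drawn at 1 + k1 r^2 times it, then the intrinsics apply), "view" (4x4, takes a point from world to camera coordinates). Camera axes: x right, y up, looking along -z (the intrinsics and any distortion apply to the point x, -y, -z); pixel columns grow to the right and rows downward; lengths in mm; the calibration is good to about 2 mm. A picture is of the moment at which its call begins. There is no depth.
- env.hand_in(): hands the job in, once; it reports no verdict.
The state is a dict: "time_s": time; "q": joint angles; "dq": joint speeds; "effort": joint torques, N m; "eef_pos": TCP position; "eef_rot": TCP orientation; "force": force on the tool from outside, world axes, zero at the start; "wrist_torque": the same for the moment, N m; "grip_width": finger opening in mm.
Only numpy, scipy, OpenCV 4.12 (cv2) and the standard library are available. Lean on these libraries where they do the work, as an engineer would, in place of code of your own. Each camera call takes 0.05 s, during which the arm holds its last target. There are 200 camera calls.

## Working session

There is one attempt and no reset: what is moved stays moved. The work goes in short steps, Python scripts to look and compute and a shell command to move; the robot and the scene stay as the last step left them, time stands still between calls to the robot, and variables do not carry over. Pictures are saved under pics/ and viewed, about 8 in all and at most 12, crops included, and the job is handed in when it is done.

```bash
mkdir -p pics; ls
cat > h.py <<'E'
import numpy as np, cv2
from station import env
def shot(n,fn=None):
    c=env.camera(n)
    if fn: cv2.imwrite('pics/'+fn,c['image'][:,:,::-1])
    return c
def ray(c,u,v):
    K=np.array(c['camera_matrix']);V=np.array(c['view'])
    d=np.array([(u-K[0,2])/K[0,0],(v-K[1,2])/K[1,1]]);s=d.copy()
    for _ in range(30): s=d/(1+c['k1']*(s@s))
    R=V[:3,:3];o=-R.T@V[:3,3]
    return o,R.T@np.array([s[0],-s[1],-1.])
def at(c,u,v,z):
    o,d=ray(c,u,v);return o+d*(z-o[2])/d[2]
def proj(c,p):
    K=np.array(c['camera_matrix']);V=np.array(c['view'])
    q=V[:3,:3]@np.array(p,float)+V[:3,3];s=np.array([q[0],-q[1]])/-q[2]
    s=s*(1+c['k1']*(s@s));return np.array([K[0,0]*s[0]+K[0,2],K[1,1]*s[1]+K[1,2]])
E
python3 - <<'E'
from h import *
for n in('top','side'):
    c=shot(n,n+'1.png');print(n,c['camera_matrix'],c['k1'],np.round(c['view'],3))
print(env.get_state())
E
```

```text
pics
top [[414.81643427   0.         275.78745703]
 [  0.         414.81643427 209.69116054]
 [  0.           0.           1.        ]] -0.08295086103203014 [[ 1.00000e-03 -1.00000e+00 -1.00000e-02  5.40900e+00]
 [ 9.98000e-01  0.00000e+00  6.90000e-02 -5.54317e+02]
 [-6.90000e-02 -1.00000e-02  9.98000e-01 -8.97788e+02]
 [ 0.00000e+00  0.00000e+00  0.00000e+00  1.00000e+00]]
side [[402.42207737   0.         272.29901455]
 [  0.         402.42207737 206.05100111]
 [  0.           0.           1.        ]] -0.0686317529881471 [[ 7.53000e-01 -6.58000e-01 -7.00000e-03 -4.01954e+02]
 [ 3.82000e-01  4.28000e-01  8.19000e-01 -2.74840e+02]
 [-5.36000e-01 -6.19000e-01  5.74000e-01 -5.10922e+02]
 [ 0.00000e+00  0.00000e+00  0.00000e+00  1.00000e+00]]
{'time_s': 0.1, 'q': array([ 1.09959857e+00,  3.53587824e-01,  1.63404823e+00, -1.17779073e-05,
        1.15521448e+00, -2.41031866e-03]), 'dq': array([ 0.00088345, -0.00185057, -0.00283112,  0.00015255, -0.0003222 ,
        0.00061036]), 'effort': array([ 1.38844556e-03, -5.94903588e+01, -3.34926724e+01,  7.01283175e-02,
        1.83859735e-02, -2.37066456e-05]), 'eef_pos': array([282.18428504, 557.16993765, 213.93812688]), 'eef_rot': array([-1.42311755e-04,  2.32250966e-01,  9.72655691e-01, -6.12652250e-04]), 'force': array([-1.15857443,  0.30933063,  0.51780616]), 'wrist_torque': array([0.0143505 , 0.03644578, 0.05276126]), 'grip_width': 91.90383653866668}
```

View pics/top1.png

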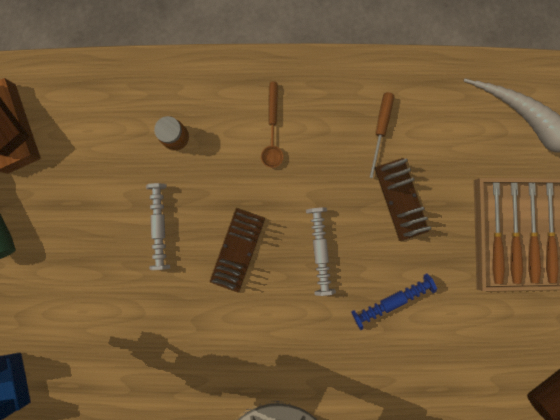

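View pics/side1.png

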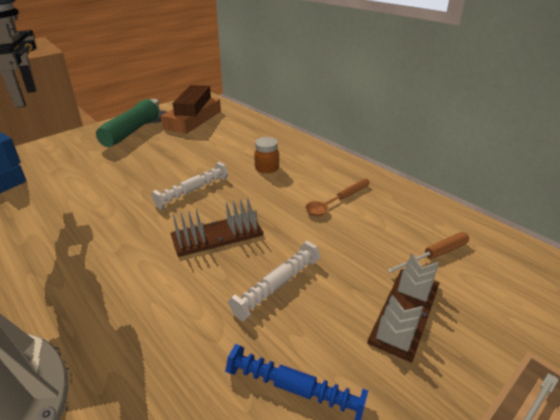

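The top view shows candidate studs at (157,227), (320,251) and a blue look-alike at (395,301), which is ruled out. The gauges are at (238,250) and (402,200). The jar is at (172,133), the spoon at (273,125) and the gouge at (383,135). I need a close crop to tell the pitches apart.

Run:
```python
from h import *
a=cv2.imread('pics/top1.png')
def cr(cx,cy): return cv2.resize(a[cy-50:cy+50,cx-33:cx+33],None,fx=6,fy=6,interpolation=cv2.INTER_CUBIC)[:, :396]
r=np.hstack([cr(x,y) for x,y in((157,227),(320,251),(238,250),(402,200))])
cv2.imwrite('pics/crop1.png',cv2.resize(r,(800,int(800*r.shape[0]/r.shape[1]))))
# automatic: bright-grey stud masks
h=cv2.cvtColor(a,cv2.COLOR_BGR2HSV)
m=((h[:,:,1]<60)&(h[:,:,2]>110)).astype(np.uint8)
c=shot('top')
for cx,cy in((157,227),(320,251)):
    s=np.zeros_like(m);s[cy-52:cy+52,cx-22:cx+22]=m[cy-52:cy+52,cx-22:cx+22]
    r=cv2.minAreaRect(cv2.findNonZero(s));b=cv2.boxPoints(r)
    P=np.array([at(c,*p,28)[:2] for p in b]);print(r,P.mean(0),[np.linalg.norm(P[i]-P[i-1]) for i in(0,1)])
    e=sorted([(P[i]+P[i-1])/2 for i in range(4)],key=lambda q:np.linalg.norm(q-P.mean(0)))[2:];d=e[0]-e[1];print('ang',np.arctan2(d[1],d[0]))
```

```text
((154.48492431640625, 226.0931396484375), (86.089111328125, 12.065799713134766), 87.87889862060547) [517.98011687 273.531231  ] [np.float64(190.4161418685737), np.float64(27.288248753868427)]
ang -3.0845443706218165
((318.9903564453125, 251.40220642089844), (87.36505126953125, 16.119102478027344), 84.35944366455078) [463.17436801 -88.49550729] [np.float64(189.62548724362836), np.float64(35.338937297442975)]
ang -3.0472792258164882
```

View pics/crop1.png

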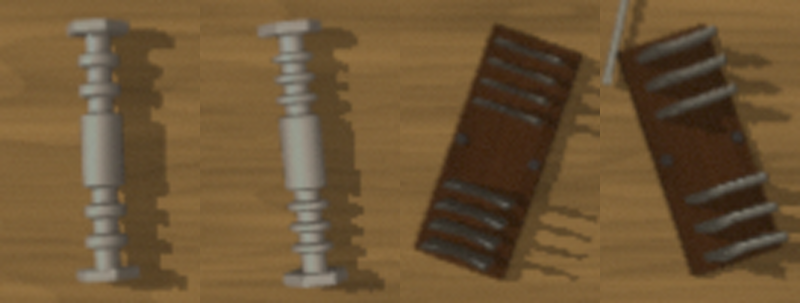

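The crop settles it. The left stud (157,227) has 2 ridges per side, so 3 grooves: coarse. The stud at (320,251) has 4 grooves: fine. The gauge at (238,250) has 4+4 ribs (fine) and the one at (402,200) has 3+3 (coarse). Next I fit their poses with projected models in both cameras.

```bash
cat > fit.py <<'E'
from h import *
from scipy.optimize import minimize
S=8
def T(pose,P,tilt=0):
    x,y,z,a=pose;c,s=np.cos(a),np.sin(a);P=np.array(P,float)
    return np.c_[x+c*P[:,0]-s*P[:,1],y+s*P[:,0]+c*P[:,1],z+P[:,2]]
def px(c,P): return np.array([proj(c,p) for p in P])
def hull(im,c,P,v=255): cv2.fillConvexPoly(im,np.round(cv2.convexHull(px(c,P).astype(np.float32))[:,0]*16).astype(np.int32),v,cv2.LINE_AA,4)
t=np.linspace(0,2*np.pi,25)[:-1]
def stud(kind):
    g=[33,55,77] if kind=='c' else [31,46,61,76]; w=6.25 if kind=='c' else 4.5
    seg=[(-94,-86,21),(86,94,21),(-86,86,9)]
    e=[0]+[q for gg in g for q in(gg-w,gg+w)]+[86]
    for i in range(0,len(e),2): seg+=[(e[i],e[i+1],15),(-e[i+1],-e[i],15)]
    return [[(x,r*np.cos(b),r*np.sin(b)) for x in(s0,s1) for b in t] for s0,s1,r in seg]
def rstud(c,pose,kind):
    im=np.zeros(c['image'].shape[:2],np.uint8)
    for s in stud(kind): hull(im,c,T(pose,s))
    return im
def rgauge(c,pose,kind):
    im=np.zeros(c['image'].shape[:2],np.uint8)
    hull(im,c,T(pose,[(x,y,z) for x in(-88,88) for y in(-35,35) for z in(0,12)]))
    g,h=([33,55,77],3) if kind=='c' else ([31,46,61,76],2)
    for q in [s*k for s in(-1,1) for k in g]:
        for ys in((-24,-21.5,0,0),(24,21.5,0,0)):
            hull(im,c,T(pose,[(q+d,yy,zz) for d in(-h,h) for yy,zz in((ys[0],12),(ys[0],59),(ys[1],59),(0,37.5),(0,12))]),0)
    return im
def mask(c,kindobj,roi):
    f=cv2.GaussianBlur(c['image'],(0,0),.6).astype(float)
    if kindobj=='s': v=1-(f.max(2)-f.min(2))/(f.max(2)+1)
    else: v=f[:,:,0]/(f[:,:,0]+f[:,:,1]+1)
    r=v[roi]; n=cv2.normalize(r,None,0,255,cv2.NORM_MINMAX).astype(np.uint8)
    th,_=cv2.threshold(n,0,255,cv2.THRESH_OTSU); k=(r.max()-r.min())/255
    thv=r.min()+th*k
    return np.clip((v-thv)/(6*k*2)+.5,0,1)
def fit(cams,obj,kind,p0,z,free=3):
    R=rstud if obj=='s' else rgauge; D=[]
    for c in cams:
        e=px(c,T((p0[0],p0[1],z,p0[2]),[(x,y,zz) for x in(-115,115) for y in(-50,50) for zz in(-20,30)]))
        a=np.clip(e.min(0).astype(int),0,None);b=e.max(0).astype(int)
        roi=(slice(a[1],b[1]),slice(a[0],b[0]));D.append((c,roi,mask(c,obj,roi)))
    def cost(q):
        zz=z if len(q)==3 else q[3]*10
        return sum(np.abs(R(c,(q[0]*10,q[1]*10,zz,q[2]/10),kind)[r]/255-m[r]).sum() for c,r,m in D)
    s=np.array([p0[0]/10,p0[1]/10,p0[2]*10]+([z/10] if free==4 else []))
    for st in(.8,.3):
        o=minimize(cost,s,method='Nelder-Mead',options=dict(initial_simplex=np.vstack([s]+[s+st*np.eye(len(s))[i] for i in range(len(s))]),xatol=.005,fatol=.2));s=o.x
    q=[s[0]*10,s[1]*10,s[2]/10]+([s[3]*10] if free==4 else [])
    return np.round(q,4),round(o.fun,1),round(cost(s+np.r_[.5,.5,0,[0]*(len(s)-3)]),1)
E
python3 - <<'E'
from fit import *
ct,cs=shot('top'),shot('side')
g1=at(ct,238,250,12);g2=at(ct,402,200,12);print(g1,g2)
for obj,k,p,z in(('s','c',(518,273,.06),20),('s','f',(463,-88,.1),20),('g','f',(g1[0],g1[1],-.4),0),('g','c',(g2[0],g2[1],.3),0)):
    for n,cc in(('both',[ct,cs]),('top',[ct]),('side',[cs])): print(obj,k,n,*fit(cc,obj,k,p,z))
E
```

```text
[465.15490174  89.55812361  12.        ] [ 576.66849595 -277.23350748   12.        ]
s c both [5.163194e+02 2.686982e+02 6.530000e-02] 562.6 979.9
s c top [5.176121e+02 2.694983e+02 6.310000e-02] 204.9 519.3
s c side [5.143234e+02 2.659629e+02 7.160000e-02] 322.0 435.4
s f both [ 4.628399e+02 -9.401360e+01  1.063000e-01] 784.2 1413.1
s f top [ 4.639363e+02 -9.249410e+01  1.042000e-01] 217.2 519.0
s f side [ 4.615102e+02 -9.491420e+01  1.017000e-01] 509.2 903.4
g f both [ 4.655343e+02  9.238080e+01 -3.442000e-01] 859.6 1896.2
g f top [ 4.659609e+02  9.212820e+01 -3.379000e-01] 449.8 1150.5
g f side [ 4.640672e+02  9.274490e+01 -3.209000e-01] 334.8 701.9
g c both [ 5.795519e+02 -2.787502e+02  3.146000e-01] 11302.8 12574.7
g c top [ 5.803209e+02 -2.794443e+02  3.150000e-01] 405.0 1119.4
g c side [ 5.763616e+02 -2.793420e+02  3.228000e-01] 10720.4 11308.0
```

```bash
cat > plan.py <<'E'
import sys
from h import *
from scipy.spatial.transform import Rotation as Ro
# args: x y z (TCP mm) stud-axis yaw [n rows]; prints remaining shift/roll split in equal rows
x,y,z,a=map(float,sys.argv[1:5]); s=env.get_state()
q=s['eef_rot'];R=Ro.from_quat([q[1],q[2],q[3],q[0]]).as_matrix()
d=np.array([x,y,z])-s['eef_pos']; j=np.arctan2(R[1,1],R[0,1])
dw=(a+np.pi/2-j+np.pi/2)%np.pi-np.pi/2
n=int(sys.argv[5]) if len(sys.argv)>5 else int(max(np.ceil(np.linalg.norm(d)/48),np.ceil(abs(dw)/.14),1))
print('t',round(s['time_s'],2),'tcp',s['eef_pos'].round(1),'yaw',round((j-np.pi/2+np.pi/2)%np.pi-np.pi/2,3),'z-axis',R[:,2].round(3),'q6',round(s['q'][5],2),'grip',round(s['grip_width'],1),'F',s['force'].round(1))
print('d',d.round(1),'turn',round(-dw,3),n,'rows')
for i in range(n):
    f=Ro.from_euler('z',dw*i/n).as_matrix()@R
    print(','.join(f'{v:.3f}' for v in np.r_[f.T@d/n/1000,-dw/n]),end=' ; ')
print()
E
python3 plan.py 463 -93 130 .105
```

```text
t 0.25 tcp [282.3 557.4 214.2] yaw -0.469 z-axis [-0.    -0.001 -1.   ] q6 -0.0 grip 92.1 F [-0.2  0.6  0.4]
d [ 180.7 -650.4  -84.2] turn -0.574 15 rows
-0.030,-0.033,0.006,-0.038 ; -0.029,-0.034,0.006,-0.038 ; -0.028,-0.035,0.006,-0.038 ; -0.026,-0.036,0.006,-0.038 ; -0.025,-0.037,0.006,-0.038 ; -0.023,-0.038,0.006,-0.038 ; -0.022,-0.039,0.006,-0.038 ; -0.020,-0.040,0.006,-0.038 ; -0.019,-0.041,0.006,-0.038 ; -0.017,-0.042,0.006,-0.038 ; -0.016,-0.042,0.006,-0.038 ; -0.014,-0.043,0.006,-0.038 ; -0.012,-0.043,0.006,-0.038 ; -0.011,-0.044,0.006,-0.038 ; -0.009,-0.044,0.006,-0.038 ;
```

```bash
python3 -m crank '[-0.030,-0.033,0.006,-0.038,0,-0.029,-0.034,0.006,-0.038,0,-0.028,-0.035,0.006,-0.038,0,-0.026,-0.036,0.006,-0.038,0,-0.025,-0.037,0.006,-0.038,0,-0.023,-0.038,0.006,-0.038,0,-0.022,-0.039,0.006,-0.038,0,-0.020,-0.040,0.006,-0.038,0]' 20
python3 plan.py 463 -93 130 .105
```

```text
time_s: 1.05
eef_pos: [381.8, 208.1, 164.3]
eef_rot: [0.001, 0.072, 0.997, 0.002]
force: [-0.0, 0.1, 0.2]
grip_width: 91.9
t 1.05 tcp [381.8 208.1 164.3] yaw -0.145 z-axis [ 0.003  0.004 -1.   ] q6 -0.93 grip 91.9 F [-0.   0.1  0.2]
d [  81.2 -301.1  -34.3] turn -0.25 7 rows
-0.018,-0.041,0.005,-0.036 ; -0.016,-0.042,0.005,-0.036 ; -0.015,-0.042,0.005,-0.036 ; -0.013,-0.043,0.005,-0.036 ; -0.012,-0.043,0.005,-0.036 ; -0.010,-0.043,0.005,-0.036 ; -0.009,-0.044,0.005,-0.036 ;
```

```bash
python3 -m crank '[-0.018,-0.041,0.005,-0.036,0,-0.016,-0.042,0.005,-0.036,0,-0.015,-0.042,0.005,-0.036,0,-0.013,-0.043,0.005,-0.036,0,-0.012,-0.043,0.005,-0.036,0,-0.010,-0.043,0.005,-0.036,0,-0.009,-0.044,0.005,-0.036,0,0,0,0,0,0]'
python3 plan.py 463 -93 50 .105
python3 - <<'E'
from h import *
shot('side','s2.png')
E
```

```text
time_s: 1.85
eef_pos: [468.9, -110.8, 128.3]
eef_rot: [0.005, -0.058, 0.998, 0.001]
force: [0.7, 0.4, 0.5]
grip_width: 91.9
t 1.85 tcp [ 468.9 -110.8  128.3] yaw 0.116 z-axis [ 0.009  0.003 -1.   ] q6 -1.93 grip 91.9 F [0.7 0.4 0.5]
d [ -5.9  17.8 -78.3] turn 0.011 2 rows
0.002,0.009,0.039,0.005 ; 0.002,0.009,0.039,0.005 ;
```

View pics/s2.png

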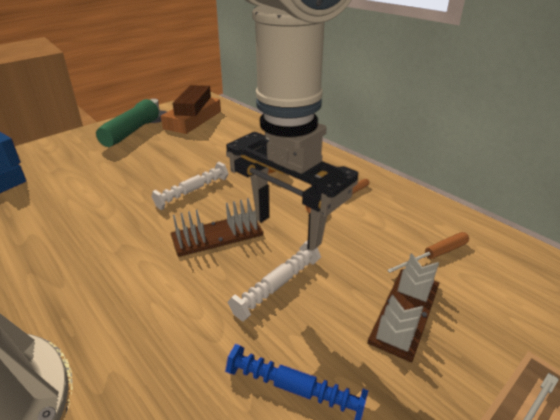

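The jaws straddle the fine stud's direction, about 80 mm above the bench, with the stud at (278,280). I'll descend in two steps.

```bash
python3 -m crank '[0.004,0.018,0.0,0.01,0,0,0,0.04,0,0,0,0,0.04,0,0,0,0,0,0,0]'
python3 plan.py 463 -93 5 .105 3
```

```text
time_s: 2.3
eef_pos: [462.5, -87.8, 48.1]
eef_rot: [0.006, -0.051, 0.999, 0.002]
force: [-0.0, -0.4, -0.4]
grip_width: 92.0
t 2.3 tcp [462.5 -87.8  48.1] yaw 0.102 z-axis [ 0.011  0.005 -1.   ] q6 -1.88 grip 92.0 F [-0.  -0.4 -0.4]
d [  0.5  -5.2 -43.1] turn -0.003 3 rows
0.000,-0.002,0.014,-0.001 ; 0.000,-0.002,0.014,-0.001 ; 0.000,-0.002,0.014,-0.001 ;
```

```bash
python3 -m crank '[0,-0.002,0.015,0,0,0,-0.002,0.014,0,0,0,-0.001,0.014,0,0,0,0,0,0,0,0,0,0,0,1,0,0,0,0,1,0,0,0,0,1,0,0,0,0,1]' 25
python3 -m crank '[0,0,0,0,1,0,0,0,0,1,0,0,0,0,1,0,0,0,0,1]'
python3 plan.py 463 -93 100 .105 3
```

```text
time_s: 3.1
eef_pos: [466.8, -89.6, 10.9]
eef_rot: [0.008, -0.052, 0.999, 0.002]
force: [0.5, -0.6, 0.6]
grip_width: 62.0
time_s: 3.5
eef_pos: [467.4, -90.1, 11.7]
eef_rot: [0.009, -0.052, 0.999, 0.002]
force: [-0.0, -3.7, 0.4]
grip_width: 30.0
t 3.5 tcp [467.4 -90.1  11.7] yaw 0.104 z-axis [ 0.018  0.004 -1.   ] q6 -1.89 grip 30.0 F [-0.  -3.7  0.4]
d [-4.4 -2.9 88.3] turn -0.001 3 rows
0.001,-0.001,-0.029,-0.000 ; 0.001,-0.001,-0.029,-0.000 ; 0.001,-0.001,-0.029,-0.000 ;
```

```bash
python3 -m crank '[0,0,0,0,0.5,0,0,0,0,0.5,0.005,0.001,0.009,0,0.5,0,0,0,0,1,0,0,0.001,0,1,0,0,0.001,0,1]' 35
python3 plan.py 463 -93 100 .105 3
```

```text
time_s: 4.1
eef_pos: [462.0, -89.7, 0.3]
eef_rot: [0.009, -0.052, 0.999, 0.001]
force: [-8.9, -0.9, 41.6]
grip_width: 29.0
t 4.1 tcp [ 4.62e+02 -8.97e+01  3.00e-01] yaw 0.104 z-axis [ 0.017  0.004 -1.   ] q6 -1.89 grip 29.0 F [-8.9 -0.9 41.6]
d [ 1.  -3.3 99.7] turn -0.001 3 rows
-0.001,-0.001,-0.033,-0.000 ; -0.001,-0.001,-0.033,-0.000 ; -0.001,-0.001,-0.033,-0.000 ;
```

```bash
python3 -m crank '[0,0,-0.003,0,1,0,0,0,0,1,0,0,-0.02,0,1,0,0,-0.04,0,1,0,0,-0.04,0,1,0,0,-0.03,0,1,0,0,0,0,1]'
python3 plan.py 466 92 130 -.34
```

```text
time_s: 4.8
eef_pos: [456.5, -89.5, 134.4]
eef_rot: [0.005, -0.052, 0.999, 0.003]
force: [0.9, -0.4, -4.1]
grip_width: 29.0
t 4.8 tcp [456.5 -89.5 134.4] yaw 0.104 z-axis [ 0.009  0.006 -1.   ] q6 -1.88 grip 29.0 F [ 0.9 -0.4 -4.1]
d [  9.5 181.5  -4.4] turn 0.444 4 rows
-0.007,0.045,0.001,0.111 ; -0.002,0.045,0.001,0.111 ; 0.003,0.045,0.001,0.111 ; 0.008,0.045,0.001,0.111 ;
```

```bash
python3 -m crank '[-0.005,0.030,0.0,0.08,1,-0.003,0.032,0.0,0.08,1,0,0.032,0,0.08,1,0.002,0.032,0,0.08,1,0.004,0.03,0,0.07,1,0.002,0.02,0,0.04,1,0,0,0,0,1,0,0,0,0,1]'
python3 plan.py 466 92 100 -.34 4
python3 - <<'E'
from fit import *
ct,cs=shot('top'),shot('side',"s3.png")
s=env.get_state();p=s['eef_pos']
for n,cc in(('side',[cs]),('both',[ct,cs])): print(n,*fit(cc,'s','f',(p[0],p[1],-.34),p[2]+19,4))
im=cs['image'][:,:,::-1].copy();print(im.shape)
E
```

```text
time_s: 5.6
eef_pos: [466.1, 92.1, 123.7]
eef_rot: [-0.002, 0.171, 0.985, 0.002]
force: [-0.5, -0.0, -2.7]
grip_width: 28.7
t 5.6 tcp [466.1  92.1 123.7] yaw -0.344 z-axis [-0.003  0.004 -1.   ] q6 -1.04 grip 28.7 F [-0.5 -0.  -2.7]
d [ -0.1  -0.1 -23.7] turn -0.004 4 rows
-0.000,-0.000,0.006,-0.001 ; -0.000,-0.000,0.006,-0.001 ; -0.000,-0.000,0.006,-0.001 ; -0.000,-0.000,0.006,-0.001 ; 
side [ 4.685006e+02  9.317200e+01 -2.871000e-01  1.377331e+02] 2090.5 2210.3
both [ 4.692062e+02  9.512240e+01 -3.432000e-01  1.376082e+02] 8117.2 8367.5
(420, 560, 3)
```

View pics/s3.png

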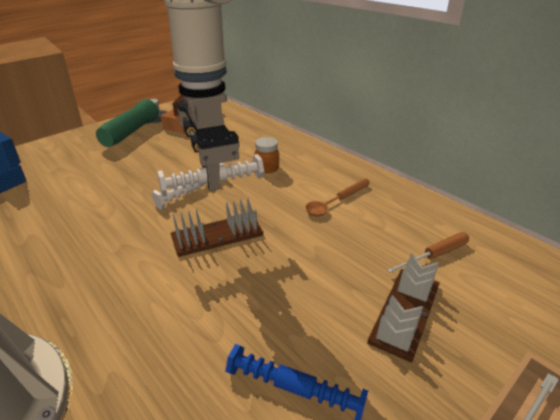

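The fine stud is held level above the fine gauge, with its heads at about (163,182) and (260,167). It overlaps the coarse stud in this view, so I'll refit with the overlap and gripper masked out.

```bash
cat > hand.py <<'E'
from fit import *
import sys
def handfit(cams,kind,p0,z0,other=None,fn=None):
    D=[]
    for i,c in enumerate(cams):
        ig=np.zeros(c['image'].shape[:2],np.uint8)
        P=(p0[0],p0[1],z0,p0[2])
        hull(ig,c,T(P,[(x,y,z) for x in(-28,28) for y in(-75,75) for z in(-30,70)]))
        hull(ig,c,T(P,[(x,y,z) for x in(-48,48) for y in(-105,105) for z in(60,260)]))
        for o,k in other or []: ig=np.maximum(ig,cv2.dilate(rstud(c,o,k),np.ones((5,5))))
        near=cv2.dilate(rstud(c,P,kind),np.ones((23,23)))
        w=(near>0)&(ig==0)
        ys,xs=np.where(near>0);roi=(slice(ys.min(),ys.max()+1),slice(xs.min(),xs.max()+1))
        f=cv2.GaussianBlur(c['image'],(0,0),.6).astype(float);v=(f.min(2)/(f.max(2)+1))
        vv=v*255*(f.max(2)>90); th,_=cv2.threshold(vv[w].astype(np.uint8),0,255,cv2.THRESH_OTSU)
        m=np.clip((vv-th)/24+.5,0,1);D.append((c,w,m))
    def cost(q): return sum(np.abs(rstud(c,(q[0]*10,q[1]*10,q[3]*10,q[2]/10),kind)[w]/255-m[w]).sum() for c,w,m in D)
    s=np.array([p0[0]/10,p0[1]/10,p0[2]*10,z0/10])
    for st in(.6,.3):
        o=minimize(cost,s,method='Nelder-Mead',options=dict(initial_simplex=np.vstack([s]+[s+st*np.eye(4)[i] for i in range(4)]),xatol=.005,fatol=.2));s=o.x
    r=(s[0]*10,s[1]*10,s[3]*10,s[2]/10)
    if fn:
        ims=[]
        for c,w,m in D:
            u,vv=proj(c,r[:3]).astype(int);im=c['image'][:,:,::-1].copy()
            big=cv2.resize(im,None,fx=3,fy=3,interpolation=cv2.INTER_CUBIC)
            R=cv2.resize(rstud(c,r,kind),None,fx=3,fy=3);cn,_=cv2.findContours((R>127).astype(np.uint8),0,1)
            cv2.drawContours(big,cn,-1,(0,255,0),1)
            u=np.clip(u*3,200,big.shape[1]-200);vv=np.clip(vv*3,200,big.shape[0]-200);ims.append(big[vv-200:vv+200,u-200:u+200])
        cv2.imwrite('pics/'+fn,np.hstack(ims))
    return np.round(r,3),round(o.fun,1),D
E
python3 - <<'E'
from hand import *
ct,cs=shot('top'),shot('side')
p=env.get_state()['eef_pos'];print(p)
oth=[((516.3,268.7,20,.065),'c')]
a=(p[0],p[1],-.344)
for n,cc in(('top',[ct]),('side',[cs]),('both',[ct,cs])): print(n,*handfit(cc,'f',a,p[2]+19,oth,'h4.png' if n=='both' else None)[:2])
E
```

```text
[466.89071354  91.30572706 124.8426592 ]
top [482.939  67.989 898.7    -1.452] 211.5
side [ 4.69726e+02  9.51920e+01  1.39732e+02 -3.52000e-01] 263.8
both [ 4.77625e+02  1.06430e+02  1.32391e+02 -3.38000e-01] 2006.2fit.py:8: RuntimeWarning: invalid value encountered in cast
  def hull(im,c,P,v=255): cv2.fillConvexPoly(im,np.round(cv2.convexHull(px(c,P).astype(np.float32))[:,0]*16).astype(np.int32),v,cv2.LINE_AA,4)
```

View pics/h4.png

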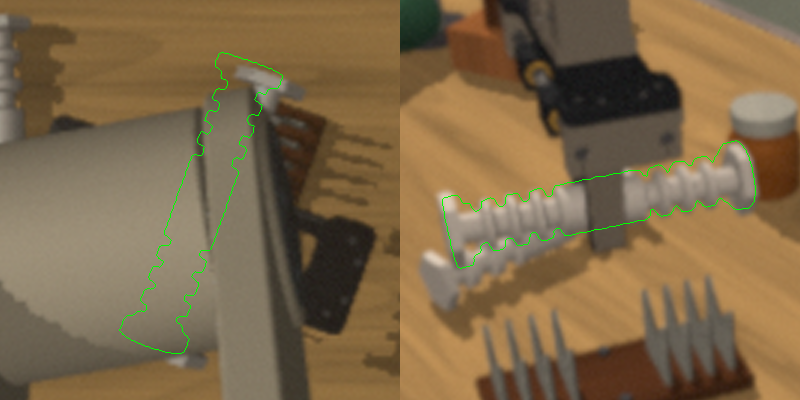

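The top view is occluded by the arm, but the side fit is good. It puts the stud about 3.5 mm too far along the gauge, so I'll correct that, lower to just above the ribs and look again.

```bash
python3 plan.py 463.6 92.5 68 -.342 3
```

```text
t 5.8 tcp [466.9  91.3 124.8] yaw -0.347 z-axis [-0.001  0.004 -1.   ] q6 -1.04 grip 29.0 F [ 0.2  0.4 -3.6]
d [ -3.3   1.2 -56.8] turn -0.005 3 rows
0.001,-0.000,0.019,-0.002 ; 0.001,-0.000,0.019,-0.002 ; 0.001,-0.000,0.019,-0.002 ;
```

```bash
python3 -m crank '[0.001,0,0.019,-0.002,1,0.0012,0,0.019,-0.002,1,0.001,0,0.019,0,1,0,0,0,0,1,0,0,0,0,1]'
python3 plan.py 463.6 92.5 68 -.342 1
cat > look.py <<'E'
from hand import *
def look(kind,g,p0,z0,fn):
    c=shot('side'); r,f,D=handfit([c],kind,p0,z0); print('stud fit',r,f)
    u,v=proj(c,(g[0],g[1],50));im=c['image'][:,:,::-1];u0=int(np.clip(u-66,0,428));v0=int(np.clip(v-60,0,320))
    cv2.imwrite('pics/'+fn,cv2.resize(im[v0:v0+100,u0:u0+132],None,fx=6,fy=6,interpolation=cv2.INTER_CUBIC))
    return r
E
python3 - <<'E'
from look import *
p=env.get_state()['eef_pos']
look('f',(465.5,92.4),(p[0],p[1],-.344),p[2]+18,'l5.png')
E
```

```text
time_s: 6.3
eef_pos: [465.4, 89.2, 67.6]
eef_rot: [0.001, 0.172, 0.985, 0.002]
force: [0.3, -0.0, -3.0]
grip_width: 28.9
t 6.3 tcp [465.4  89.2  67.6] yaw -0.346 z-axis [ 0.002  0.004 -1.   ] q6 -1.05 grip 28.9 F [ 0.3 -0.  -3. ]
d [-1.8  3.3  0.4] turn -0.004 1 rows
0.003,0.003,-0.000,-0.004 ; 
stud fit [ 4.67189e+02  9.19250e+01  8.40860e+01 -3.66000e-01] 794.5
```

View pics/l5.png

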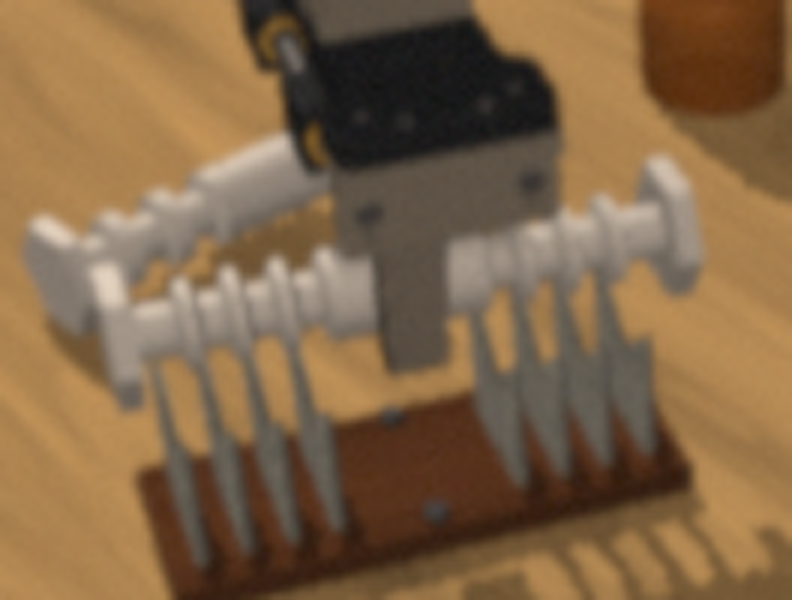

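Run:
```python
from fit import *
c=shot('side');a=cv2.imread('pics/side1.png')
def ov(pose,kind,F=7):
    u,v=proj(c,(pose[0],pose[1],25)).astype(int)
    u0,v0=u-57,v-42
    im=cv2.resize(a[v0:v0+84,u0:u0+114],None,fx=F,fy=F,interpolation=cv2.INTER_CUBIC)
    def ln(P,col): cv2.polylines(im,[np.round((px(c,T(pose,P))-[u0-.5,v0-.5])*F).astype(int)],True,col,1)
    ln([(s,q,12) for s,q in((-88,-35),(88,-35),(88,35),(-88,35))],(0,255,0))
    g,h=([33,55,77],3) if kind=='c' else ([31,46,61,76],2)
    for q in [s*k for s in(-1,1) for k in g]:
        ln([(q,-24,12),(q,-24,59),(q,-21.5,59),(q,0,37.5),(q,21.5,59),(q,24,59),(q,24,12)],(0,255,255))
    return im
r=np.vstack([ov((465.53,92.38,0,-.344),'f'),ov((464.07,92.74,0,-.321),'f')])
r2=np.vstack([ov((579.55,-278.75,0,.3146),'c'),ov((576.4,-279.3,0,.323),'c')])
print(r.shape,r2.shape)
cv2.imwrite('pics/ov6.png',cv2.resize(np.hstack([r,r2]),(800,590),interpolation=cv2.INTER_AREA))
```

```text
(1176, 798, 3) (1176, 798, 3)
```

View pics/ov6.png

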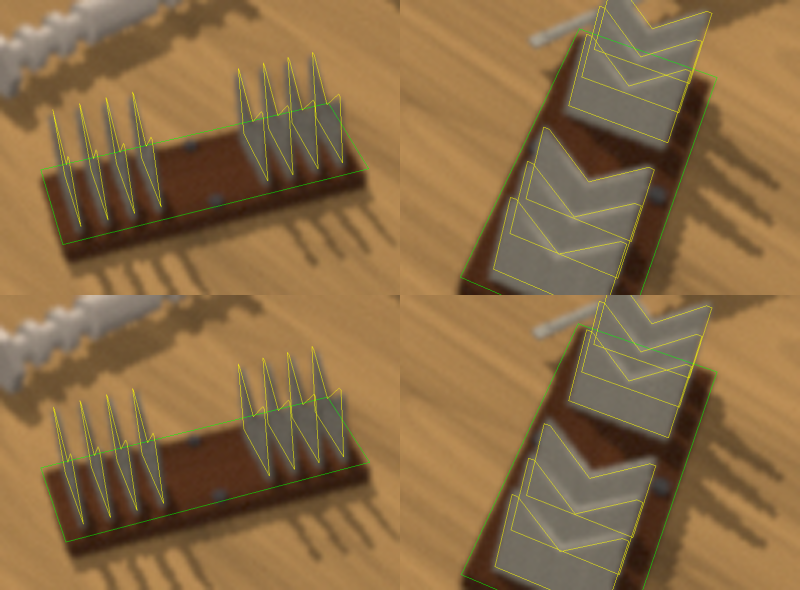

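```bash
cat > ov.py <<'E'
from hand import *
def ov(c,g,kind,zst,fn,sp=None):
    im=c['image'][:,:,::-1];F=7
    u,v=proj(c,(g[0],g[1],60)).astype(int);u0=int(np.clip(u-57,0,446));v0=int(np.clip(v-42,0,336))
    im=cv2.resize(im[v0:v0+84,u0:u0+114],None,fx=F,fy=F,interpolation=cv2.INTER_CUBIC)
    G=(g[0],g[1],0,g[2])
    def ln(P,pose,col): cv2.polylines(im,[np.round((px(c,T(pose,P))-[u0-.5,v0-.5])*F).astype(int)],True,col,1)
    gg=[33,55,77] if kind=='c' else [31,46,61,76]
    for q in [s*k for s in(-1,1) for k in gg]:
        ln([(q,-24,12),(q,-24,59),(q,-21.5,59),(q,0,37.5),(q,21.5,59),(q,24,59),(q,24,12)],G,(0,255,255))
    for pose,col in (((g[0],g[1],zst,g[2]),(0,0,255)),(sp,(0,255,0))):
        if pose is None: continue
        R=cv2.resize(rstud(c,pose,kind)[v0:v0+84,u0:u0+114],None,fx=F,fy=F);cn,_=cv2.findContours((R>127).astype(np.uint8),0,1)
        cv2.drawContours(im,cn,-1,col,1)
    cv2.imwrite('pics/'+fn,im)
E
python3 - <<'E'
from ov import *
ov(shot('side'),(464.07,92.74,-.335),'f',84.1,'ov7.png')
E
```

```text
(no output)
```

View pics/ov7.png

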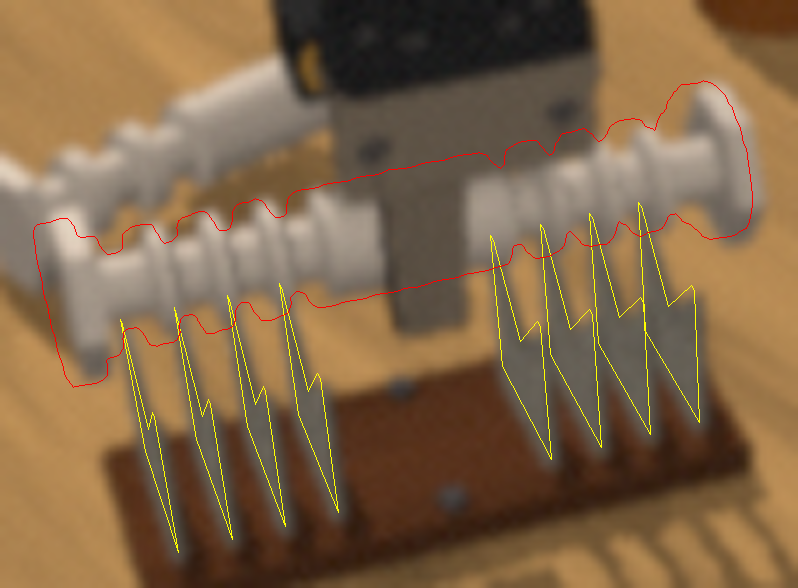

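```bash
python3 -m crank '[0.002,0.003,0,0,1,0,0,0,0,1,0,0,0.008,0,1,0,0,0.008,0,1,0,0,0.006,0,1,0,0,0,0,1]'
python3 plan.py 463.6 92.5 37 -.342 1
```

```text
time_s: 7.05
eef_pos: [466.5, 93.9, 46.2]
eef_rot: [0.003, 0.172, 0.985, 0.003]
force: [-0.3, 0.6, -3.9]
grip_width: 29.0
t 7.05 tcp [466.5  93.9  46.2] yaw -0.346 z-axis [ 0.007  0.005 -1.   ] q6 -1.04 grip 29.0 F [-0.3  0.6 -3.9]
d [-2.9 -1.4 -9.2] turn -0.004 1 rows
0.002,-0.002,0.009,-0.004 ;
```

```bash
python3 -m crank '[0.002,-0.001,0.002,0,1,0,0,0.003,0,1,0,0,0,0,1]'
python3 plan.py 464.5 92.7 37 -.342 1
python3 - <<'E'
from ov import *
ov(shot('side'),(464.07,92.74,-.335),'f',58,'ov8.png')
E
```

```text
time_s: 7.35
eef_pos: [463.8, 93.5, 40.3]
eef_rot: [0.003, 0.172, 0.985, 0.003]
force: [-1.0, 0.5, -3.7]
grip_width: 29.1
t 7.35 tcp [463.8  93.5  40.3] yaw -0.346 z-axis [ 0.006  0.005 -1.   ] q6 -1.04 grip 29.1 F [-1.   0.5 -3.7]
d [ 0.7 -0.8 -3.3] turn -0.004 1 rows
-0.001,-0.001,0.003,-0.004 ;
```

View pics/ov8.png

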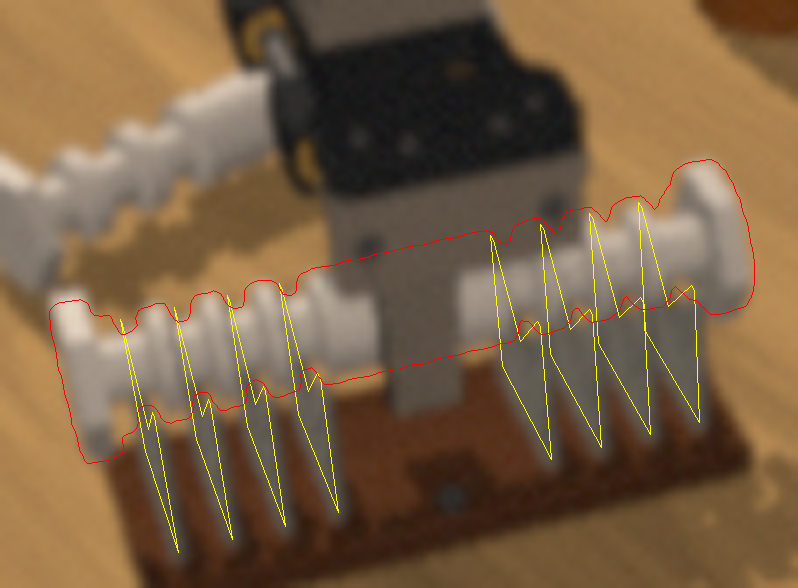

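The stud's outline now lies on the target outline within about 1 mm along the gauge. I'll lower it gently while watching the force.

```bash
python3 -m crank '[0,0,0.003,0,1,0,0,0.002,0,1]'; python3 -m crank '[0,0,0.002,0,1]';python3 -m crank '[0,0,0.002,0,1]'
python3 plan.py 464.5 92.7 31 -.342 1
```

```text
time_s: 7.6
eef_pos: [464.3, 93.6, 35.5]
eef_rot: [0.003, 0.172, 0.985, 0.003]
force: [-1.2, 0.2, -3.1]
grip_width: 29.3
time_s: 7.7
eef_pos: [464.4, 93.7, 33.4]
eef_rot: [0.003, 0.172, 0.985, 0.003]
force: [-0.6, -1.1, -4.2]
grip_width: 28.8
time_s: 7.8
eef_pos: [464.5, 93.5, 31.9]
eef_rot: [0.003, 0.172, 0.985, 0.003]
force: [-8.2, -7.0, 35.6]
grip_width: 29.1
t 7.8 tcp [464.5  93.5  31.9] yaw -0.345 z-axis [ 0.007  0.005 -1.   ] q6 -1.04 grip 29.1 F [-8.2 -7.  35.6]
d [ 0.  -0.8 -0.9] turn -0.003 1 rows
-0.000,-0.001,0.001,-0.003 ;
```

Contact came at TCP z ≈ 32, so the axis is near 50, which means it has meshed; riding on the ribs would have stopped near 39. I'll release and rise.

```bash
python3 -m crank '[0,0,-0.001,0,0.55,0,0,0,0,0.5,0,0,0,0,0.5,0,0,-0.01,0,0.4,0,0,-0.03,0,0,0,0,-0.04,0,0,0,0,-0.04,0,0]' 35
python3 plan.py 516 269 130 .064
```

```text
time_s: 8.5
eef_pos: [460.9, 92.4, 154.1]
eef_rot: [-0.0, 0.172, 0.985, 0.002]
force: [1.7, -0.1, -1.0]
grip_width: 75.8
t 8.5 tcp [460.9  92.4 154.1] yaw -0.345 z-axis [-0.     0.004 -1.   ] q6 -1.04 grip 75.8 F [ 1.7 -0.1 -1. ]
d [ 55.1 176.6 -24.1] turn -0.409 4 rows
0.002,0.046,0.006,-0.102 ; -0.003,0.046,0.006,-0.102 ; -0.007,0.046,0.006,-0.102 ; -0.012,0.045,0.006,-0.102 ;
```

```bash
python3 -m crank '[0.002,0.043,0.006,-0.102,0,-0.003,0.043,0.006,-0.102,0,-0.007,0.043,0.006,-0.102,0,-0.011,0.043,0.006,-0.102,0,0,0,0,0,0,0,0,0,0,0]'
python3 plan.py 516 269 60 .064 3
python3 - <<'E'
from fit import *
c=shot('side')
print(*fit([c],'s','c',(516,269,.065),20)) # coarse still there?
print('fine', *fit([shot('top')],'s','f',(465.5,92.4,-.344),50), *fit([c],'s','f',(465.5,92.4,-.344),50))
E
```

```text
time_s: 9.1
eef_pos: [519.4, 266.4, 143.9]
eef_rot: [0.009, -0.038, 0.999, 0.005]
force: [-0.3, -1.2, -0.0]
grip_width: 92.0
t 9.1 tcp [519.4 266.4 143.9] yaw 0.076 z-axis [ 0.018  0.01  -1.   ] q6 -1.18 grip 92.0 F [-0.3 -1.2 -0. ]
d [ -3.4   2.6 -83.9] turn 0.012 3 rows
0.002,0.001,0.028,0.004 ; 0.002,0.001,0.028,0.004 ; 0.002,0.001,0.028,0.004 ; 
[5.142884e+02 2.659876e+02 6.780000e-02] 776.1 884.8
fine [ 4.644465e+02  9.309710e+01 -3.328000e-01] 392.1 712.1 [ 4.63066e+02  8.67618e+01 -3.46100e-01] 1524.8 1747.1
```

```bash
python3 -m crank '[0.002,0.001,0.028,0.006,0,0.002,0.001,0.028,0.006,0,0,0.001,0.028,0,0,0,0,0.028,0,0,0,0,0.01,0,0]'
python3 plan.py 515.5 269 6 .064 1
```

```text
time_s: 9.7
eef_pos: [519.1, 264.5, 23.3]
eef_rot: [0.012, -0.026, 1.0, 0.006]
force: [0.3, -0.2, 0.7]
grip_width: 91.9
t 9.7 tcp [519.1 264.5  23.3] yaw 0.053 z-axis [ 0.024  0.012 -1.   ] q6 -1.15 grip 91.9 F [ 0.3 -0.2  0.7]
d [ -3.6   4.5 -17.3] turn -0.011 1 rows
0.004,0.005,0.017,-0.011 ;
```

```bash
python3 -m crank '[0.004,0.004,0.010,-0.008,0,0,0,0.004,0,0.5,0,0,0,0,0.5]'
python3 plan.py 515.5 269 6 .064 1
```

```text
time_s: 10.0
eef_pos: [514.8, 266.9, 9.3]
eef_rot: [0.012, -0.029, 0.999, 0.005]
force: [-0.3, -0.1, 0.5]
grip_width: 78.0
t 10.0 tcp [514.8 266.9   9.3] yaw 0.058 z-axis [ 0.023  0.011 -1.   ] q6 -1.15 grip 78.0 F [-0.3 -0.1  0.5]
d [ 0.7  2.1 -3.3] turn -0.006 1 rows
-0.001,0.002,0.003,-0.006 ;
```

```bash
python3 -m crank '[0,0.002,0.003,-0.005,1,0,0,0,0,1,0,0,0.001,0,1,0,0,0,0,1,0,0,0.001,0,1,0,0,0,0,1,0,0,0,0,1]' 35
python3 plan.py 515.5 269 6 .064 1
```

```text
time_s: 10.7
eef_pos: [516.9, 270.2, 7.2]
eef_rot: [0.014, -0.032, 0.999, 0.006]
force: [0.4, 0.3, 0.1]
grip_width: 29.0
t 10.7 tcp [516.9 270.2   7.2] yaw 0.064 z-axis [ 0.027  0.013 -1.   ] q6 -1.15 grip 29.0 F [0.4 0.3 0.1]
d [-1.4 -1.2 -1.2] turn 0.0 1 rows
0.001,-0.001,0.001,0.000 ;
```

```bash
python3 -m crank '[0,0,-0.015,0,1,0,0,-0.035,0,1,0,0,-0.04,0,1,0,0,-0.04,0,1,0,0,0,0,1]'
python3 plan.py 579 -279 135 .315 13
```

```text
time_s: 11.2
eef_pos: [511.3, 267.5, 142.9]
eef_rot: [0.012, -0.032, 0.999, 0.005]
force: [0.7, 0.4, -1.5]
grip_width: 29.1
t 11.2 tcp [511.3 267.5 142.9] yaw 0.064 z-axis [ 0.023  0.011 -1.   ] q6 -1.15 grip 29.1 F [ 0.7  0.4 -1.5]
d [  67.7 -546.5   -7.9] turn -0.251 13 rows
-0.003,-0.042,0.000,-0.019 ; -0.002,-0.042,0.000,-0.019 ; -0.001,-0.042,0.000,-0.019 ; -0.000,-0.042,0.000,-0.019 ; 0.001,-0.042,0.000,-0.019 ; 0.002,-0.042,0.000,-0.019 ; 0.002,-0.042,0.000,-0.019 ; 0.003,-0.042,0.000,-0.019 ; 0.004,-0.042,0.000,-0.019 ; 0.005,-0.042,0.000,-0.019 ; 0.006,-0.042,0.000,-0.019 ; 0.006,-0.042,0.000,-0.019 ; 0.007,-0.042,0.000,-0.019 ;
```

```bash
python3 -m crank '[-0.003,-0.042,0,-0.019,1,-0.002,-0.042,0,-0.019,1,-0.001,-0.042,0,-0.019,1,0,-0.042,0,-0.019,1,0.001,-0.042,0,-0.019,1,0.002,-0.042,0,-0.019,1,0.002,-0.042,0,-0.019,1,0.003,-0.042,0,-0.019,1]'
python3 plan.py 579 -279 120 .315 5
```

```text
time_s: 12.0
eef_pos: [551.9, -72.3, 139.4]
eef_rot: [0.012, -0.115, 0.993, 0.006]
force: [0.7, -0.3, -3.6]
grip_width: 29.2
t 12.0 tcp [551.9 -72.3 139.4] yaw 0.23 z-axis [ 0.022  0.015 -1.   ] q6 -1.96 grip 29.2 F [ 0.7 -0.3 -3.6]
d [  27.1 -206.7  -19.4] turn -0.085 5 rows
0.004,-0.042,0.003,-0.017 ; 0.005,-0.041,0.003,-0.017 ; 0.006,-0.041,0.003,-0.017 ; 0.006,-0.041,0.003,-0.017 ; 0.007,-0.041,0.003,-0.017 ;
```

```bash
python3 -m crank '[0.004,-0.040,0.003,-0.017,1,0.005,-0.040,0.003,-0.017,1,0.006,-0.040,0.003,-0.017,1,0.006,-0.040,0.003,-0.017,1,0.004,-0.02,0.003,-0.010,1,0,0,0,0,1,0,0,0,0,1]'
python3 plan.py 579 -279 75 .315 2;  python3 - <<'E'
from ov import *
c=shot('side');p=env.get_state()['eef_pos']
r,f,_=handfit([c],'c',(p[0],p[1],.315),p[2]+13);print(r,f)
ct=shot('top');r,f,_=handfit([ct],'c',(p[0],p[1],.315),p[2]+13);print(r,f)
E
```

```text
time_s: 12.7
eef_pos: [570.0, -264.2, 117.5]
eef_rot: [0.009, -0.152, 0.988, 0.007]
force: [0.2, 0.5, -2.7]
grip_width: 28.6
t 12.7 tcp [ 570.  -264.2  117.5] yaw 0.306 z-axis [ 0.016  0.017 -1.   ] q6 -2.34 grip 28.6 F [ 0.2  0.5 -2.7]
d [  9.  -14.8 -42.5] turn -0.009 2 rows
-0.002,-0.009,0.021,-0.005 ; -0.002,-0.009,0.021,-0.005 ; 
[ 358.367 -340.459  350.962    0.737] 290.0
[ 5.70100e+02 -2.64354e+02  1.30120e+02  3.30000e-01] 620.8
```

```bash
python3 -m crank '[-0.003,-0.010,0.010,-0.005,1,-0.002,-0.006,0.014,-0.004,1,0,0,0.010,0,1,0,0,0,0,1]'
python3 plan.py 579.3 -279 60 .315 1
```

```text
time_s: 13.2
eef_pos: [581.6, -274.3, 80.8]
eef_rot: [0.009, -0.159, 0.987, 0.007]
force: [-1.9, 1.1, -2.8]
grip_width: 28.8
t 13.2 tcp [ 581.6 -274.3   80.8] yaw 0.32 z-axis [ 0.016  0.017 -1.   ] q6 -2.36 grip 28.8 F [-1.9  1.1 -2.8]
d [ -2.3  -4.7 -20.8] turn 0.005 1 rows
0.004,-0.004,0.021,0.005 ;
```

```bash
python3 -m crank '[0.0035,-0.004,0.002,0.004,1,0,0,0,0,1]'
python3 plan.py 579.3 -279 60 .315 1
python3 - <<'E'
from ov import *
p=env.get_state()['eef_pos']; g=(579.5,-279.2,.315)
for n in('side','top'):
    c=shot(n); ov(c,g,'c',p[2]+13,n+'9.png',(p[0],p[1],p[2]+13,.315))
    gs=(576.4,-279.3,.323) if n=='side' else (580.3,-279.4,.315)
    try: print(n,*handfit([c],'c',(p[0],p[1],.315),p[2]+13)[:2])
    except Exception as e: print(e)
a=cv2.imread('pics/side9.png');b=cv2.imread('pics/top9.png');r=np.vstack([a,b]);print(a.shape)
r=np.hstack([a[:,100:700],b[:,100:700]]);cv2.imwrite('pics/ov9.png',cv2.resize(r,(800,392),interpolation=cv2.INTER_AREA))
E
```

```text
time_s: 13.4
eef_pos: [579.1, -278.8, 77.6]
eef_rot: [0.009, -0.158, 0.987, 0.008]
force: [0.3, 0.1, -3.4]
grip_width: 28.8
t 13.4 tcp [ 579.1 -278.8   77.6] yaw 0.317 z-axis [ 0.015  0.018 -1.   ] q6 -2.37 grip 28.8 F [ 0.3  0.1 -3.4]
d [  0.2  -0.2 -17.6] turn 0.002 1 rows
0.000,-0.000,0.018,0.002 ; 
side [ 5.04270e+02 -2.99746e+02  1.54498e+02  4.41000e-01] 205.0
top [ 5.79344e+02 -2.78743e+02  9.33160e+01  3.51000e-01] 581.6
(588, 798, 3)
```

View pics/ov9.png

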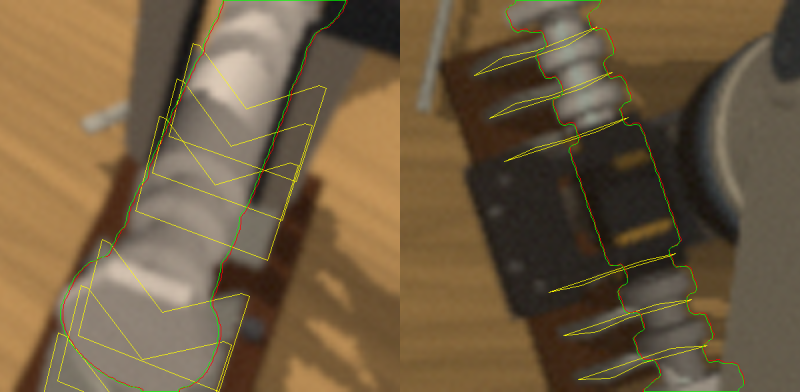

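In the top view the stud's ridges and heads match the outline for a stud centred over the gauge, and the ribs fit too. I'll lower it (home should be at TCP z ≈ 37; riding would stop at ≈ 45).

```bash
python3 -m crank '[0,0,0.010,0,1,0,0,0.010,0,1,0,0,0.006,0,1,0,0,0,0,1]'
python3 plan.py 579.2 -278.9 38 .315 1
```

```text
time_s: 13.9
eef_pos: [580.3, -278.3, 50.8]
eef_rot: [0.01, -0.158, 0.987, 0.007]
force: [-0.1, -0.2, -3.1]
grip_width: 29.0
t 13.9 tcp [ 580.3 -278.3   50.8] yaw 0.317 z-axis [ 0.017  0.017 -1.   ] q6 -2.37 grip 29.0 F [-0.1 -0.2 -3.1]
d [ -1.1  -0.6 -12.8] turn 0.002 1 rows
0.002,-0.000,0.013,0.002 ;
```

```bash
python3 -m crank '[0.0015,0,0.005,0,1,0,0,0.003,0,1]';python3 -m crank '[0,0,0.002,0,1]';python3 -m crank '[0,0,0.002,0,1]'
python3 plan.py 579.2 -278.9 38 .315 1
```

```text
time_s: 14.1
eef_pos: [579.1, -278.7, 42.2]
eef_rot: [0.01, -0.158, 0.987, 0.007]
force: [-0.2, 0.6, -2.2]
grip_width: 28.7
time_s: 14.2
eef_pos: [579.1, -278.7, 39.9]
eef_rot: [0.01, -0.158, 0.987, 0.007]
force: [-0.1, 0.3, -3.3]
grip_width: 29.1
time_s: 14.3
eef_pos: [579.1, -278.6, 37.8]
eef_rot: [0.01, -0.158, 0.987, 0.007]
force: [-0.7, 0.2, -1.6]
grip_width: 28.8
t 14.3 tcp [ 579.1 -278.6   37.8] yaw 0.317 z-axis [ 0.017  0.017 -1.   ] q6 -2.37 grip 28.8 F [-0.7  0.2 -1.6]
d [ 0.1 -0.3  0.2] turn 0.002 1 rows
0.000,-0.000,-0.000,0.002 ;
```

Already below the riding height with no resistance, so it has meshed. I'll touch down, release and rise.

```bash
python3 -m crank '[0,0,0.001,0,1]'; python3 -m crank '[0,0,0,0,0.6,0,0,0,0,0.5,0,0,0,0,0.5,0,0,-0.010,0,0.3,0,0,-0.03,0,0,0,0,-0.04,0,0,0,0,-0.04,0,0,0,0,-0.04,0,0]'
python3 plan.py 400 -100 250 .3
```

```text
time_s: 14.4
eef_pos: [579.2, -278.5, 37.1]
eef_rot: [0.01, -0.158, 0.987, 0.007]
force: [-4.3, 2.2, 10.0]
grip_width: 28.9
time_s: 15.2
eef_pos: [574.1, -280.3, 200.0]
eef_rot: [0.007, -0.158, 0.987, 0.009]
force: [0.2, 0.5, -0.7]
grip_width: 83.7
t 15.2 tcp [ 574.1 -280.3  200. ] yaw 0.317 z-axis [ 0.011  0.02  -1.   ] q6 -2.37 grip 83.7 F [ 0.2  0.5 -0.7]
d [-174.1  180.3   50. ] turn 0.017 6 rows
0.018,0.038,-0.008,0.003 ; 0.018,0.038,-0.008,0.003 ; 0.018,0.038,-0.008,0.003 ; 0.018,0.038,-0.008,0.003 ; 0.019,0.038,-0.008,0.003 ; 0.019,0.037,-0.008,0.003 ;
```

```bash
python3 -m crank '[0.03,0.02,-0.008,0,0,0.04,0.02,-0.008,0,0,0.04,0.02,-0.008,0,0,0.04,0.02,-0.008,0,0,0.04,0.02,-0.008,0,0,0.03,0.01,0,0,0,0,0,0,0,0,0,0,0,0,0]'
python3 - <<'E'
from fit import *
ct,cs=shot('top','t10.png'),shot('side','s10.png')
for k,g in(('f',(465.5,92.4,-.34)),('c',(579.5,-279.2,.315))):
    for n,c in(('top',ct),('side',cs)):
        for z in(50,58): print(k,n,z,*fit([c],'s',k,g,z))
a=[]
for c in(cs,ct):
    for g in((465.5,92.4),(579.5,-279.2)):
        u,v=proj(c,(*g,50)).astype(int);im=c['image'][:,:,::-1];v0=np.clip(v-48,0,324);u0=np.clip(u-65,0,430);a.append(cv2.resize(im[v0:v0+96,u0:u0+130],(400,295),interpolation=cv2.INTER_CUBIC))
cv2.imwrite('pics/fin.png',np.vstack([np.hstack(a[:2]),np.hstack(a[2:])]))
E
```

```text
time_s: 16.0
eef_pos: [326.7, -245.6, 250.5]
eef_rot: [0.016, -0.158, 0.987, 0.001]
force: [0.6, -0.0, -0.5]
grip_width: 92.1
f top 50 [ 4.646468e+02  9.328960e+01 -3.370000e-01] 380.1 708.5
f top 58 [ 4.64779e+02  9.24866e+01 -3.35100e-01] 379.2 722.3
f side 50 [ 4.637414e+02  8.782030e+01 -3.446000e-01] 2181.2 2382.7
f side 58 [ 4.592484e+02  7.765440e+01 -3.310000e-01] 2367.3 2546.8
c top 50 [ 5.778034e+02 -2.778013e+02  3.151000e-01] 590.2 796.2
c top 58 [ 5.769225e+02 -2.754521e+02  3.158000e-01] 598.1 798.0
c side 50 [ 5.742215e+02 -2.801163e+02  3.154000e-01] 1077.2 1265.7
c side 58 [ 5.673722e+02 -2.833035e+02  3.239000e-01] 1127.9 1293.3
```

View pics/fin.png

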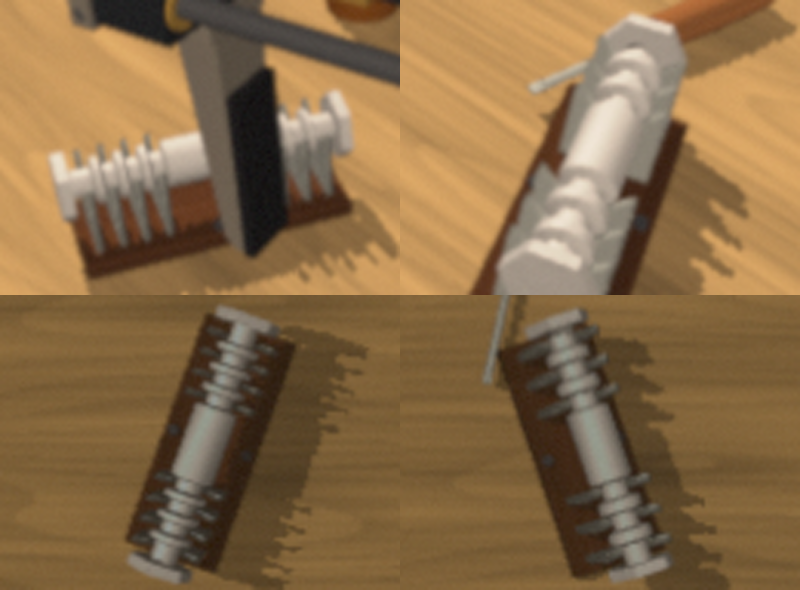

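Both studs lie in their gauges with the ribs rising between the ridges, and the gripper is clear. It only crosses the side view of the fine gauge. The height-50 fits agree with the gauge poses, so I'm handing in.

```bash
python3 -c "
from station import env
s=env.get_state();print(s['time_s'],s['eef_pos'],s['force']);print(env.hand_in())"
```

```text
16.1 [ 327.34062243 -245.54692329  250.06449291] [ 0.06737482 -0.44871927  0.30795475]
the job is handed in; nothing more can be done
None
```

I laid the fine stud in the fine gauge and the coarse stud in the coarse gauge, let go of both, backed the arm away and handed in at 16.1 s. The job reported no verdict.

**Seating:** Both studs made contact at about the fully home height, below where a stud riding on the ribs would have stopped. The last picture shows the ribs standing in the grooves of both.

**Final fits (top camera, assuming a 50 mm axis height):**

| Stud | Offset from gauge | Angle difference |
|---|---|---|
| fine | about 1–1.5 mm | under 0.01 rad |
| coarse | about 2–3 mm (image partly confused by the grey ribs) | under 0.01 rad |

**What disagreed:**
- The final side-camera fits were off by about 5 mm. The gripper blocked the view of the fine stud, and the grey ribs confused the coarse one.
- The camera fits favoured 50 mm over the riding height of 58 mm only weakly, and the top-camera fit of the fine stud did not separate the two. The seating height therefore rests mainly on the contact heights and the picture.
- During a regrip of the fine stud, the fingertips pressed the bench with about 42 N. The 40 N limit is stated for the arm and the gripper's body, so I took this to be allowed.

I did not go near the gouge, spoon or jar, and did not re-measure them at the end.

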